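# Raise the counterweighted hold-down arm and push the pump housing home

## Task

Push the counterweighted hold-down arm of the bench stand up by its cross handle, past its balance point, until it tips over and stays raised by itself. Then push the pump housing along its channel, upright and without lifting it off the channel floor, until it is fully home against the end stop under the raised arm. Nothing needs gripping; leave the other things on the bench where they are.

Things in the scene. Friction and masses are not known exactly. Their poses are not given: they have to be found in the camera images.
- stand: Steel holding stand fixed to the bench. Origin: on the bench (z = 0) straight under the arm's pivot. z up; -x is the way the lowered arm points (roughly to the robot); +y runs along the channel, away from its end stop. Base plate 12 mm thick, x -195 to 110, y -60 to 60 mm. Pivot cheeks 122 mm tall, x and y within 29 mm; a slim rest under the arm at x = -50, a buffer at x = 80 mm.
- pivot (a point): The arm's hinge axis, 100 mm above the bench over the stand's origin; the axis runs along the stand's y. The counterweight, a dark steel cylinder 60 mm in diameter and 56 mm long, sits on a short stem 80 mm above it when the arm is lowered.
- hold_arm (a joint): Arm angle, rad: 0 = lowered, level (the start); grows as the handle is pushed up; 1.2 = raised, on its buffer. Free hinge with some drag. The upward push at the handle is about 2 to 3 N at first, less as it rises. Balance point about 0.5 rad: let go below it, the arm falls back to 0; beyond it, it goes on by itself to 1.2 within a second or two.
- handle (a point): Centre of the cross handle at the arm's free end: round rubber bar, 22 mm diameter, 112 mm long over its round ends, along the stand's y, 235 mm from the pivot, 100 mm above the bench when lowered. Circles about the pivot with the arm. Free space below it down to the bench. Between handle and pivot the arm is a flat bar 24 mm wide, 12 mm thick.
- foot (a point): Underside centre of the round rubber foot below the arm, 40 mm diameter, 150 mm from the pivot, 70 mm above the bench when lowered, over the channel: the lowered arm bars the housing's way. Moves with the arm.
- housing_mid (a point): Centre (half-way up) of the pump bearing housing: loose aluminium part, about 0.7 kg, 80 mm tall, upright in the channel: square foot flange 64 x 64 x 10 mm, above it a cylinder 56 mm in diameter up to 70 mm, then a dark boss 36 mm in diameter. z up. It starts 110 to 175 mm from the seat on the channel's +y side. Best pushed low, 20 to 45 mm above the channel floor.
- seat (a point): Where the middle of the housing's underside lies when its flange touches the end stop: on the channel floor, 12 mm above the bench, at x = -150, y = 0 mm of the stand. The push goes along the stand's -y. The channel lies across the arm, y -60 to 270 mm, open at +y, between two rails 70 mm apart inside, 8 mm thick, tops 26 mm above the bench.
- stop (a point): Middle of the top edge of the end stop's face, at y = -32 mm of the stand on the channel's centre line, 44 mm above the bench.
- screwdriver: Bystander: screwdriver with orange handle, about 200 mm long, lying on the bench right of the stand. Origin near its middle, at bench height.
- wrench: Bystander: steel open-ended wrench, about 180 mm long, lying on the bench left of the stand. Origin near its middle, at bench height.
- grease_jar: Bystander: white jar with black cap, 60 mm diameter, 85 mm tall, standing on the bench. Origin at its underside.
- bearing: Bystander: steel ring bearing, 52 mm diameter, 16 mm tall, lying flat on the bench. Origin at its underside.
Things that resemble listed ones, but are neither listed nor needed, are in the scene too. Leave any orange look-alike of the part that bears housing_mid alone.

How it is judged:
On the way, in this order (a step that is already met when the one before it is completed fails the run):
1. the arm is raised past its balance point and stands against its buffer, the housing still outside (value of joint hold_arm above 1.08 rad and y of housing_mid in the frame of stand above 0.05 m), for 0.3 s.
2. the housing is home against the end stop, the arm still raised (value of joint hold_arm above 1.08 rad and y of housing_mid in the frame of stand between -0.006 and 0.004 m and x of housing_mid in the frame of stand between -0.158 and -0.142 m and z of housing_mid in the frame of stand below 0.056 m and angle between housing_mid's own z axis and vertical below 0.08 rad), for 0.2 s.
At the end, for the whole second after the job is handed in: The arm stays raised by itself (joint above 1.08 rad, at rest) and the housing stands upright on the channel floor, within 4 mm of touching the end stop (all of step 2 and velocity of joint hold_arm between -0.05 and 0.05 rad/s).
It fails at once if the housing is lifted off the channel floor (its centre more than 12 mm too high) (z of housing_mid in the frame of stand above 0.064 m).
It fails at once if the housing is tipped by more than 0.35 rad (angle between housing_mid's own z axis and vertical above 0.35 rad).
It fails at once if a bystander (screwdriver, wrench, jar or bearing) is moved by more than 25 mm (distance of any of screwdriver, wrench, grease_jar, bearing from where it was at the start of the episode above 0.025 m).
It also fails if it takes over 54 s, if anything falls off the work surface, if the arm or the gripper's body presses on something with over 40 N, if the wrist force passes 120 N, or if a joint passes its speed limit or range.

## Robot

A 6-joint arm with a two-finger parallel gripper is mounted at the origin on the work surface. World frame = base frame: x ahead of the robot, y to its left, z up, the work surface at z = 0. Lengths are in m, angles in rad, forces in N, time in s.
With the tool pointing down it reaches from about 0.35 to 0.725 m from the base axis. Payload 6 kg.
Tool frame: the origin (TCP) lies between the finger pads; the fingertips stand 11 mm ahead of it and the grasp point (between the pads) lies 8 mm behind it; z points along the fingers, y is the direction in which the jaws open and shut (so a half turn about z gives the same grasp; the last joint's range is limited). The gripper opens to 85 mm and grips with 20 to 120 N. Pads are 22 mm wide; open, the fingers measure 114 mm over their backs; the gripper's body (76 mm by 85 mm) begins 54 mm behind the grasp point. The pads swing forward as they close: fully open they stand 13 mm farther back than shut.
Start: joints at [1.655, 0.04, 0.085, 0, -1.615, -0.334], TCP at [0.148, 0.581, 0.242] pointing down, gripper open.
Joint ranges: [-2.56, 2.56], [-1.29, 2.01], [-1.08, 1.49], [-3.29, 1.98], [-2.81, -0.18], [-2.99, 2.99]. Speed limits (rad/s): [2.57, 2.57, 3.01, 3.14, 3.14, 3.14].

## Interface

Orientations are given as a unit quaternion [x, y, z, w].
In Python, from workcell import arm, camera, camera_params, finder gives the robot as it stands.
- The arm moves only by the shell command python3 -m jog 'ROWS' [FORCE]. ROWS is a JSON object of lists of equal length, an entry for each row: "rot": the turn, a rotation vector about the tool's x, y, z in rad, a list of three; "travel": the shift along the tool's x, y, z in mm, a list of three; "fingers": the finger opening in mm, from 0 to 85.4. In form: {"rot": [[wx, wy, wz], ...], "travel": [[tx, ty, tz], ...], "fingers": [fingers, ...]}. A call has 1 to 5 rows; each row is the pose to reach, as a shift and turn from the pose commanded when the call began, along the tool's axes at that moment; what a row does not reach only later rows make up. A row lasts 1/8 s, in which the tool goes at most 62.5 mm and 10.7 degrees, less where a joint would pass 70% of its speed; a pose out of reach is approached as far as the arm can. A call with a gripper value outside its range is refused whole. The fingers move at their own pace and stop on an object; FORCE is the grip in N (left out, the last holds). Time passes only in rows, so rows that repeat a pose let the fingers close. It gives the time, the measured TCP pose, the force and the opening at its end, in the units of the state.
- arm.get_obs(): the state, without advancing time (a new reading comes with each control period).
- camera(name): name is "scene" or "top" or "wrist"; returns (picture, depth): 420x560x3 uint8, red, green, blue; 420x560 float32, m along the optical axis (not along the pixel's ray), 0 where there is no reading.
- camera_params(name): a dict with "K" (3x3 intrinsics, pixels), "rvec" (rotation vector, rad) and "tvec" (3), from world to camera coordinates, as OpenCV has them; the wrist camera has in their place "mount" (4x4, takes a point from camera to tool coordinates, whose origin is the TCP and whose axes are the flange's). Camera axes: x right, y down, z forward; pixel columns grow to the right and rows downward; lengths in m; the calibration is good to about 2 mm. A picture is of the moment at which its call begins: read the wrist's pose just before it. camera_params takes no time and is no camera call.
- arm.hand_in(): hands the job in, once; it reports no verdict.
Trained networks look in the newest picture that a camera, given by its name, has taken for a name from the list of things; names that differ only in an ending like _2 or _b are one class to them, and where a whole thing is asked for, a point or a joint stands for the part that bears it (a point fixed in the world has none). Each returns a list of dicts, best first, with "confidence" (0 to 1); they miss things now and then, are a little off and sometimes report something else, mostly with a low value. They report only what shows in the picture. A call takes as long as a camera call. They do not tell look-alikes from the thing itself.
- finder.look_for(camera, name): "bbox" ([centre column, centre row, width, height] in pixels, round what is visible of it).
- finder.tip_of(camera, name): "at" ([column, row] in pixels: a listed point, or the origin of a listed thing).
The state is a dict: "time_s": time; "qpos": joint angles; "qvel": joint speeds; "joint_efforts": joint torques, N m; "tool_pos": TCP position; "eef_rot": TCP orientation; "wrist_force": force on the tool from outside, world axes, zero at the start; "torque": the same for the moment, N m; "gripper_width": finger opening in m.
Only numpy, scipy, OpenCV 4.12 (cv2) and the standard library are available. Lean on these libraries where they do the work, as an engineer would, in place of code of your own. Each camera call takes 0.05 s, during which the arm holds its last target. There are 200 camera calls.

## Working session

There is one attempt and no reset: what is moved stays moved. The work goes in short steps, Python scripts to look and compute and a shell command to move; the robot and the scene stay as the last step left them, time stands still between calls to the robot, and variables do not carry over. Pictures are saved under pics/ and viewed, about 8 in all and at most 12, crops included, and the job is handed in when it is done.

```bash
ls; mkdir -p pics; cat > h.py <<'E'
import numpy as np,cv2
from scipy.spatial.transform import Rotation as R
from workcell import arm,camera,camera_params,finder
def cam(n):
    p=camera_params(n);K=np.array(p["K"])
    if "mount" in p:
        o=arm.get_obs();T=np.eye(4);T[:3,:3]=R.from_quat(o["eef_rot"]).as_matrix();T[:3,3]=o["tool_pos"]
        M=T@np.array(p["mount"]);return K,M[:3,:3],M[:3,3]
    Rm=R.from_rotvec(np.ravel(p["rvec"])).as_matrix();return K,Rm.T,-Rm.T@np.ravel(p["tvec"])
def ray(c,px):
    K,A,o=c;d=A@np.linalg.solve(K,[px[0],px[1],1.]);return o,d
def at_z(c,px,z):
    o,d=ray(c,px);return o+d*(z-o[2])/d[2]
def at_d(c,px,dep):
    o,d=ray(c,px);return o+d*dep
def save(n,im): cv2.imwrite("pics/"+n,im[...,::-1])
E
python3 - <<'E'
from h import *
np.set_printoptions(precision=3,suppress=True)
o=arm.get_obs();print(o["tool_pos"],o["eef_rot"],o["time_s"])
Z=dict(stand=0,pivot=.1,handle=.1,foot=.07,housing_mid=.052,seat=.012,stop=.044,grease_jar=0,bearing=0,screwdriver=0,wrench=0)
ims=[]
for n in("top","scene"):
    c=cam(n);im,d=camera(n);ims.append(im);np.savez("pics/%s.npz"%n,im=im,d=d);print(n,"cam at",c[2])
    for k,z in Z.items():
        for r in finder.tip_of(n,k)[:3]:
            print(k,round(r["confidence"],2),np.round(r["at"]),at_z(c,r["at"],z))
    save(n+"0.png",im)
E
```

```text
pics
[0.148 0.581 0.241] [ 0.992 -0.125 -0.     0.001] 0.0
top cam at [ 0.333 -0.008  1.155]
stand 0.48 [378. 226.] [ 0.553 -0.28   0.   ]
pivot 0.74 [364. 148.] [ 0.748 -0.195  0.1  ]
handle 0.81 [377. 228.] [ 0.527 -0.253  0.1  ]
foot 0.76 [371. 204.] [ 0.597 -0.237  0.07 ]
foot 0.55 [129. 279.] [0.295 0.384 0.07 ]
foot 0.39 [366. 148.] [ 0.76  -0.206  0.07 ]
housing_mid 0.98 [318. 207.] [ 0.573 -0.094  0.052]
housing_mid 0.69 [225. 205.] [0.537 0.168 0.052]
housing_mid 0.37 [367. 208.] [ 0.59  -0.231  0.052]
seat 0.81 [367. 208.] [ 0.6   -0.238  0.012]
seat 0.61 [370. 201.] [ 0.621 -0.245  0.012]
stop 0.59 [380. 203.] [ 0.612 -0.268  0.044]
grease_jar 0.87 [149. 184.] [0.577 0.415 0.   ]
bearing 0.74 [417. 238.] [ 0.534 -0.395  0.   ]
screwdriver 0.57 [425. 300.] [ 0.362 -0.431  0.   ]
wrench 0.68 [128. 275.] [0.303 0.417 0.   ]
scene cam at [ 1.292 -0.35   1.185]
stand 0.71 [255. 336.] [ 0.749 -0.198  0.   ]
pivot 0.68 [253. 320.] [ 0.758 -0.2    0.1  ]
handle 0.8 [194. 248.] [ 0.519 -0.255  0.1  ]
foot 0.79 [212. 279.] [ 0.603 -0.241  0.07 ]
housing_mid 0.92 [352. 210.] [0.555 0.169 0.052]
housing_mid 0.74 [264. 251.] [ 0.571 -0.094  0.052]
housing_mid 0.53 [436. 200.] [0.625 0.387 0.052]
seat 0.68 [220. 291.] [ 0.606 -0.232  0.012]
stop 0.93 [205. 290.] [ 0.607 -0.267  0.044]
grease_jar 0.71 [437. 202.] [0.6  0.42 0.  ]
grease_jar 0.56 [115. 249.] [ 0.359 -0.435  0.   ]
bearing 0.79 [152. 292.] [ 0.527 -0.384  0.   ]
screwdriver 0.57 [118. 246.] [ 0.355 -0.425  0.   ]
wrench 0.61 [381. 135.] [0.303 0.421 0.   ]
wrench 0.26 [195. 250.] [ 0.455 -0.244  0.   ]
```

```bash
python3 -c "
import cv2,numpy as np
a=cv2.imread('pics/top0.png');b=cv2.imread('pics/scene0.png')
cv2.imwrite('pics/both.png',cv2.resize(np.vstack([a,b]),None,fx=.714,fy=.714))"
```

```text
(no output)
```

View pics/top0.png

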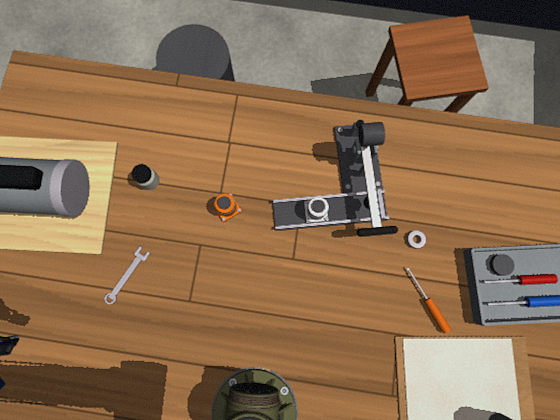

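View pics/scene0.png

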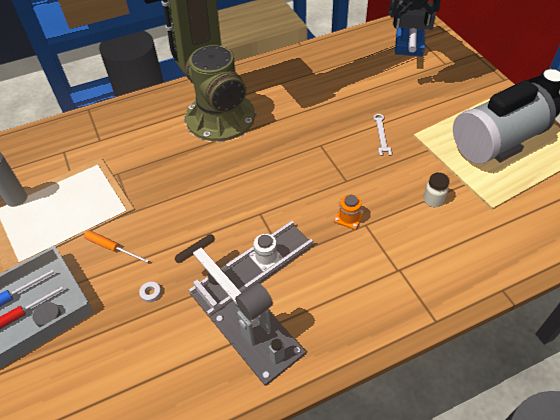

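Top view: lowered arm running from the pivot (364,148) to the handle (377,230). Silver housing in the channel at (318,207). Candidates for housing:
- silver part in the channel, (318,207)
- orange look-alike, (226,205)
- grey/white jar with black cap, (145,175)

The description fits the silver one. I'll check it with a crop and my stand model overlaid.

```bash
cat >> h.py <<'E'
np.set_printoptions(precision=3,suppress=True)
O=np.array([.752,-.198,0.]);YAW=np.arctan2(.056,.229)
def W(x,y,z,O=O,yaw=None):
    yaw=YAW if yaw is None else yaw
    c,s=np.cos(yaw),np.sin(yaw);return np.array([O[0]+c*x-s*y,O[1]+s*x+c*y,z])
def S(p):
    c,s=np.cos(YAW),np.sin(YAW);d=np.asarray(p)-O;return np.array([c*d[0]+s*d[1],-s*d[0]+c*d[1],d[2]])
def proj(c,p):
    K,A,o=c;q=K@(A.T@(np.asarray(p)-o));return q[:2]/q[2]
def tool(yaw,tilt): # x ahead at yaw, z down, then tilted forward
    return R.from_euler('z',yaw)*R.from_quat([1,0,0,0])*R.from_euler('y',tilt)
def plan(p,yaw,tilt):
    o=arm.get_obs();r=R.from_quat(o["eef_rot"])
    print("rot",np.round((r.inv()*tool(yaw,tilt)).as_rotvec(),3),"travel",np.round(1000*r.inv().apply(np.asarray(p)-o["tool_pos"]),0))
E
python3 - <<'E'
from h import *
z=[]
for n,(x,y,w,h) in(("top",(260,110,150,140)),("scene",(170,190,160,150))):
    im=np.load("pics/%s.npz"%n)["im"].copy();c=cam(n)
    s=4;im=cv2.resize(im,None,fx=s,fy=s,interpolation=cv2.INTER_CUBIC)
    f=lambda p:tuple(int(v) for v in (proj(c,p)+.5)*s)
    for q,col in(([W(-.235,-.056,.1),W(-.235,.056,.1)],(255,0,0)),([W(a,b,.026) for a,b in((-.185,-.06),(-.185,.27),(-.115,.27),(-.115,-.06))],(0,255,0)),([W(a,b,.012) for a,b in((-.195,-.06),(.11,-.06),(.11,.06),(-.195,.06))],(0,0,255)),([W(-.15,.144,.092)]*2,(255,0,255))):
        cv2.polylines(im,[np.array([f(p) for p in q])],len(q)>2,col,2);
        cv2.circle(im,f(q[0]),4,col,-1)
    z.append(cv2.resize(im[y*s:(y+h)*s,x*s:(x+w)*s],(400,400)))
save("crop.png",np.hstack(z))
plan([.40,.38,.25],-.25,0);plan([.46,.05,.25],0,0);plan([.443,-.274,.2],YAW,0)
E
```

```text
rot [ 0. -0.  0.] travel [294. 133.  -8.]
rot [ 0.   -0.   -0.25] travel [433. 438.  -8.]
rot [ 0.   -0.   -0.49] travel [497. 756.  42.]
```

View pics/crop.png

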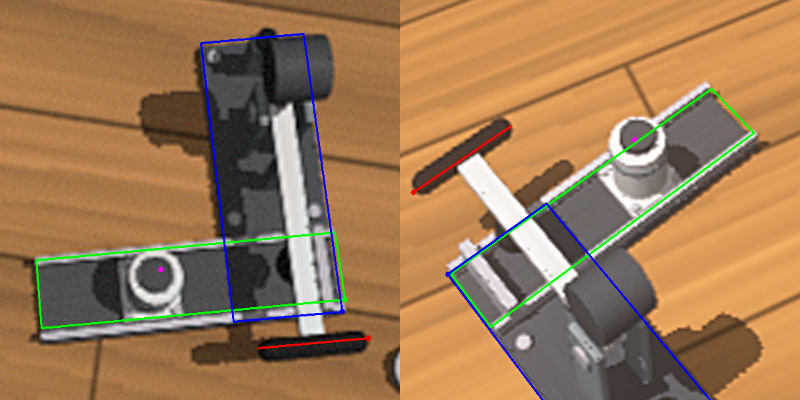

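The choice is confirmed: silver part with a dark boss, standing in the channel. The stand model fits both views within a few mm. Moving towards the handle, fingers shut.

```bash
python3 -m jog '{"rot":[[0,0,0],[0,0,0],[0,0,0],[0,0,0],[0,0,0]],"travel":[[59,27,-2],[118,53,-4],[177,80,-5],[235,106,-6],[294,133,-8]],"fingers":[0,0,0,0,0]}'
python3 - <<'E'
from h import *
plan([.46,.05,.25],0,0)
E
```

```text
time_s: 1.82
tool_pos: [0.3935, 0.3848, 0.2503]
eef_rot: [0.992, -0.124, 0.0, -0.0]
wrist_force: [1.4, 0.5, -0.1]
gripper_width: 0.0
rot [-0.001 -0.    -0.249] travel [147. 308.   0.]
```

```bash
python3 -m jog '{"rot":[[0,0,-0.05],[0,0,-0.1],[0,0,-0.15],[0,0,-0.2],[0,0,-0.25]],"travel":[[35,62,0],[64,123,0],[90,185,0],[118,246,0],[140,300,0]],"fingers":[0,0,0,0,0]}'
python3 - <<'E'
from h import *
plan([.45,-.20,.25],YAW,.3)
E
```

```text
time_s: 2.45
tool_pos: [0.4509, 0.0777, 0.2504]
eef_rot: [1.0, 0.001, 0.0, -0.0]
wrist_force: [0.7, 0.6, -0.2]
gripper_width: -0.0001
rot [ 0.035  0.298 -0.236] travel [ -2. 278.   0.]
```

```bash
python3 -m jog '{"rot":[[0,0.06,-0.05],[0.01,0.12,-0.1],[0.02,0.18,-0.15],[0.03,0.24,-0.2],[0.035,0.298,-0.236]],"travel":[[0,56,0],[0,112,0],[0,168,0],[0,224,0],[0,278,0]],"fingers":[0,0,0,0,0]}'
python3 - <<'E'
from h import *
plan([.443,-.274,.15],YAW,.785)
E
```

```text
time_s: 3.08
tool_pos: [0.4506, -0.2002, 0.2507]
eef_rot: [0.981, 0.118, 0.15, -0.017]
wrist_force: [1.1, 0.3, -0.7]
gripper_width: -0.0001
rot [0.002 0.482 0.001] travel [-54.  70.  89.]
```

```bash
python3 -m jog '{"rot":[[0,0.12,0],[0,0.24,0],[0,0.36,0],[0,0.48,0],[0,0.48,0]],"travel":[[-20,30,10],[-35,60,30],[-50,70,60],[-54,70,89],[-54,70,89]],"fingers":[0,0,0,0,0]}'
python3 - <<'E'
from h import *
im,d=camera("scene");c=cam("scene");save("s1.png",cv2.resize(im[180:360,120:360],None,fx=3,fy=3))
p=finder.tip_of("scene","handle");print([(q["confidence"],at_z(c,q["at"],.1)) for q in p])
im,d=camera("wrist");save("w1.png",im)
H=W(-.235,0,.1);plan(W(-.247,0,.0625),YAW,.785)
E
```

```text
time_s: 3.7
tool_pos: [0.4409, -0.2728, 0.1458]
eef_rot: [0.919, 0.107, 0.376, -0.046]
wrist_force: [-0.3, -0.5, 0.3]
gripper_width: 0.0005
[(0.59, array([ 0.591, -0.383,  0.1  ])), (0.55, array([ 0.534, -0.254,  0.1  ])), (0.5, array([ 0.601, -0.11 ,  0.1  ]))]
rot [0.004 0.006 0.001] travel [-12.  -0. 113.]
```

View pics/s1.png

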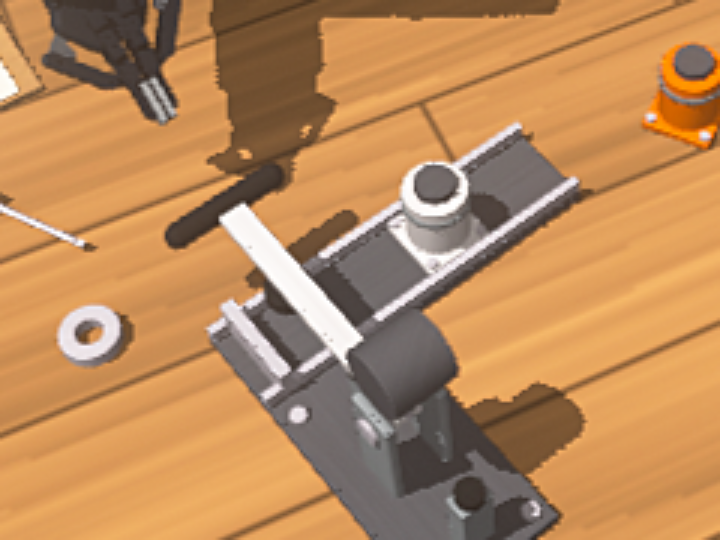

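View pics/w1.png

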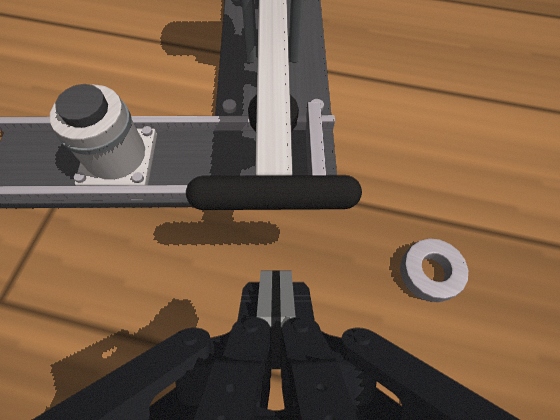

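The tool is lined up with the handle (wrist view: bar centre column 274, fingers 276). The bystanders are clear. Sliding in beneath the bar.

```bash
python3 -m jog '{"rot":[[0,0,0],[0,0,0],[0,0,0],[0,0,0],[0,0,0]],"travel":[[-13,0,10],[-13,0,40],[-13,0,75],[-13,0,110],[-13,0,110]],"fingers":[0,0,0,0,0]}'
python3 - <<'E'
from h import *
print(S(arm.get_obs()["tool_pos"]))
im,d=camera("wrist");save("w2.png",im)
for dz in(.02,.08,.14,.17):
  th=np.arcsin(dz/.235);plan(W(-.247+.235*(1-np.cos(th)),0,.0625+dz),YAW,.785)
E
```

```text
time_s: 4.47
tool_pos: [0.5093, -0.2543, 0.0586]
eef_rot: [0.919, 0.111, 0.375, -0.047]
wrist_force: [-0.3, -0.6, 1.0]
gripper_width: -0.0002
[-0.249  0.003  0.059]
rot [-0.001  0.008  0.   ] travel [ 18.   2. -13.]
rot [-0.001  0.008  0.   ] travel [ 69.   2. -47.]
rot [-0.001  0.008  0.   ] travel [134.   2. -67.]
rot [-0.001  0.008  0.   ] travel [174.   2. -70.]
```

View pics/w2.png

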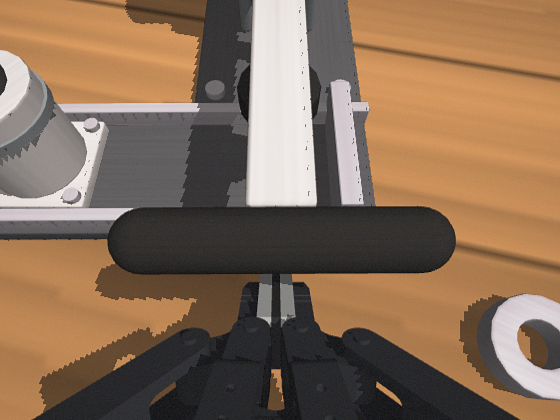

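The fingertips are hidden under the bar, as wanted. Lifting along the arc.

```bash
python3 -m jog '{"rot":[[0,0,0],[0,0,0],[0,0,0],[0,0,0],[0,0,0]],"travel":[[9,0,-7],[18,0,-13],[34,0,-25],[51,0,-37],[69,0,-47]],"fingers":[0,0,0,0,0]}'
python3 - <<'E'
from h import *
print(S(arm.get_obs()["tool_pos"]))
im,d=camera("wrist");save("w3.png",im)
for dz in(.11,.14,.16):
  th=np.arcsin(dz/.235);plan(W(-.247+.235*(1-np.cos(th)),0,.0625+dz),YAW,.785)
E
```

```text
time_s: 5.15
tool_pos: [0.5233, -0.2537, 0.145]
eef_rot: [0.919, 0.11, 0.377, -0.044]
wrist_force: [-4.8, -2.0, -0.4]
gripper_width: -0.0001
[-0.235  0.     0.145]
rot [0.006 0.003 0.002] travel [26. -1. -7.]
rot [0.006 0.003 0.002] travel [ 61.  -0. -15.]
rot [0.006 0.003 0.002] travel [ 87.  -0. -17.]
```

View pics/w3.png

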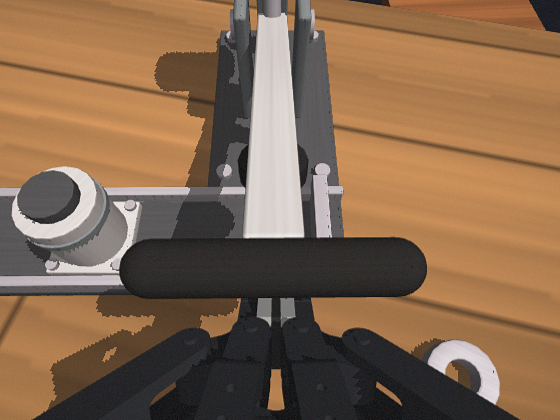

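```bash
python3 -m jog '{"rot":[[0,0,0],[0,0,0],[0,0,0],[0,0,0],[0,0,0]],"travel":[[17,0,-8],[34,0,-14],[52,0,-19],[70,0,-23],[90,0,-25]],"fingers":[0,0,0,0,0]}'
python3 - <<'E'
from h import *
print(S(arm.get_obs()["tool_pos"]))
im,d=camera("wrist");save("w4.png",im)
E
```

```text
time_s: 5.82
tool_pos: [0.5708, -0.2413, 0.226]
eef_rot: [0.918, 0.11, 0.378, -0.045]
wrist_force: [0.2, 0.7, -0.4]
gripper_width: 0.0
[-0.186  0.001  0.226]
```

View pics/w4.png

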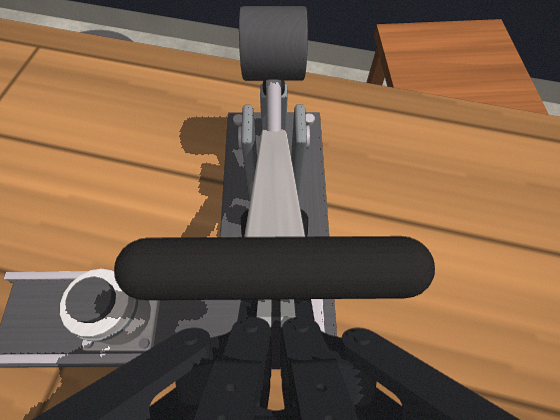

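Past balance: the force is about zero and the counterweight has swung beyond the pivot. I'll give it a short follow-up push, then back away.

```bash
python3 -m jog '{"rot":[[0,0,0],[0,0,0],[0,0,0],[0,0,0],[0,0,0]],"travel":[[18,0,-2],[30,0,-2],[25,0,-30],[15,0,-80],[15,0,-120]],"fingers":[0,0,0,0,0]}'
python3 - <<'E'
from h import *
print(S(arm.get_obs()["tool_pos"]))
c=cam("scene");im,d=camera("scene");save("s2.png",im[150:400,100:400])
for th in (.6,.9,1.2): print(th,proj(c,W(-.235*np.cos(th),0,.1+.235*np.sin(th))))
for q in finder.tip_of("scene","handle"): print(q)
for q in finder.tip_of("scene","housing_mid"): print(q["confidence"],S(at_z(c,q["at"],.052)))
c=cam("top");im,d=camera("top")
for q in finder.tip_of("top","housing_mid"): print(q["confidence"],S(at_z(c,q["at"],.052)))
plan(W(-.25,.26,.15),YAW,.785)
E
```

```text
time_s: 6.5
tool_pos: [0.4971, -0.2591, 0.3218]
eef_rot: [0.919, 0.11, 0.377, -0.045]
wrist_force: [1.0, -0.6, 0.5]
gripper_width: 0.0001
[-0.262  0.001  0.322]
0.6 [195.711 227.032]
0.9 [204.689 226.602]
1.2 [219.541 235.19 ]
{'at': [223.3, 236.1], 'confidence': 0.56}
0.84 [-0.109  0.41   0.052]
0.62 [-0.154  0.142  0.052]
0.45 [-0.125 -0.009  0.052]
0.73 [-0.141  0.144  0.052]
0.65 [-0.12   0.409  0.052]
rot [ 0.001  0.006 -0.002] travel [-112. -259.  128.]
```

View pics/s2.png

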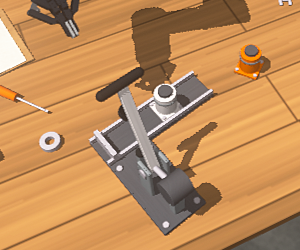

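The arm now stands on its buffer: handle seen at (223,236), predicted (220,235) for 1.2 rad. The housing is at stand y ≈ 0.143 m. For the push I'll turn the tool to point along -y, tilted 45°, so the fingertips lead.

```bash
python3 - <<'E'
from h import *
print(arm.get_obs()["qpos"])
plan(W(-.15,.25,.22),YAW-np.pi/2,.785)
E
```

```text
[-0.429 -0.47  -0.219 -0.484 -1.205  2.267]
rot [-1.106  0.005  1.113] travel [   8. -249.  149.]
```

```bash
python3 -m jog '{"rot":[[-0.12,0,0.12],[-0.24,0,0.24],[-0.36,0,0.36],[-0.48,0,0.48],[-0.6,0,0.6]],"travel":[[0,-40,0],[0,-90,0],[0,-140,15],[0,-180,30],[0,-220,50]],"fingers":[0,0,0,0,0]}'
python3 - <<'E'
from h import *
plan(W(-.15,.25,.2),YAW-np.pi/2,.785)
E
```

```text
time_s: 7.38
tool_pos: [0.4741, -0.1276, 0.291]
eef_rot: [0.936, -0.1, 0.335, 0.044]
wrist_force: [1.0, -1.1, -1.6]
gripper_width: -0.0
rot [-0.739  0.077  0.833] travel [ -24. -151.   95.]
```

```bash
python3 -m jog '{"rot":[[-0.12,0.01,0.14],[-0.24,0.03,0.28],[-0.37,0.04,0.42],[-0.5,0.05,0.56],[-0.62,0.06,0.7]],"travel":[[-5,-35,10],[-10,-70,30],[-15,-105,50],[-20,-130,75],[-24,-151,95]],"fingers":[0,0,0,0,0]}'
python3 - <<'E'
from h import *
plan(W(-.15,.25,.2),YAW-np.pi/2,.785)
print(arm.get_obs()["qpos"])
E
```

```text
time_s: 8.0
tool_pos: [0.5471, 0.0101, 0.1984]
eef_rot: [0.814, -0.448, 0.319, 0.188]
wrist_force: [0.4, -0.7, 1.6]
gripper_width: 0.0001
rot [-0.206  0.024  0.241] travel [ 2.  1. -1.]
[ 0.76  -0.262 -0.673  0.745 -1.421 -0.412]
```

```bash
python3 -m jog '{"rot":[[-0.11,0.01,0.13],[-0.206,0.024,0.241],[-0.206,0.024,0.241]],"travel":[[2,1,-1],[2,1,-1],[2,1,-1]],"fingers":[0,0,0]}'
python3 - <<'E'
from h import *
print(arm.get_obs()["qpos"],S(arm.get_obs()["tool_pos"]))
im,d=camera("wrist");save("w5.png",im);c=cam("wrist")
for q in finder.tip_of("wrist","housing_mid"): print(q["confidence"],q["at"],S(at_z(c,q["at"],.052)))
plan(W(-.15,.22,.1),YAW-np.pi/2,.785)
plan(W(-.15,.22,.045),YAW-np.pi/2,.785)
E
```

```text
time_s: 8.38
tool_pos: [0.5471, 0.008, 0.201]
eef_rot: [0.728, -0.569, 0.3, 0.236]
wrist_force: [0.5, -0.5, -0.5]
gripper_width: -0.0001
[ 0.739 -0.076 -0.497  0.67  -1.589 -0.636] [-0.15   0.249  0.201]
rot [-0.004  0.002  0.004] travel [-52.  -1.  92.]
rot [-0.004  0.002  0.004] travel [-91.  -1. 131.]
```

View pics/w5.png

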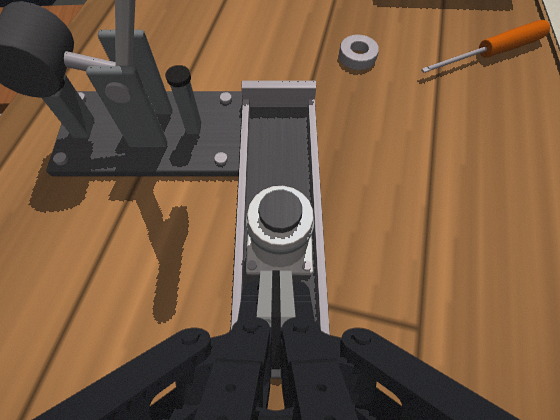

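The arm is raised. The housing sits in the channel straight ahead of the fingers (column 279 vs 276). Descending behind it.

```bash
python3 -m jog '{"rot":[[0,0,0],[0,0,0],[0,0,0],[0,0,0],[0,0,0]],"travel":[[-30,0,40],[-60,0,80],[-80,0,110],[-91,0,131],[-91,0,131]],"fingers":[0,0,0,0,0]}'
python3 - <<'E'
from h import *
print(S(arm.get_obs()["tool_pos"]))
im,d=camera("wrist");save("w6.png",im);c=cam("wrist")
for q in finder.tip_of("wrist","seat")[:2]+finder.tip_of("wrist","stop")[:2]: print(q["confidence"],q["at"],S(at_z(c,q["at"],.012)),S(at_z(c,q["at"],.044)))
plan(W(-.15,.18,.045),YAW-np.pi/2,.785)
plan(W(-.15,.08,.045),YAW-np.pi/2,.785)
E
```

```text
time_s: 9.1
tool_pos: [0.5523, -0.0212, 0.0453]
eef_rot: [0.728, -0.569, 0.3, 0.235]
wrist_force: [0.2, -0.6, 0.9]
gripper_width: 0.0001
[-0.152  0.219  0.045]
0.93 [279.2, 23.9] [-0.153 -0.     0.012] [-0.153  0.043  0.044]
rot [-0.006  0.004 -0.001] travel [27.  0. 31.]
rot [-0.006  0.004 -0.001] travel [ 98.   1. 101.]
```

```bash
python3 -m jog '{"rot":[[0,0,0],[0,0,0],[0,0,0],[0,0,0],[0,0,0]],"travel":[[11,0,11],[21,0,22],[31,0,32],[41,0,42],[51,0,52]],"fingers":[0,0,0,0,0]}'
python3 -m jog '{"rot":[[0,0,0],[0,0,0],[0,0,0],[0,0,0],[0,0,0]],"travel":[[10,0,10],[19,0,19],[28,0,28],[37,0,37],[45,0,45]],"fingers":[0,0,0,0,0]}'
python3 - <<'E'
from h import *
print(S(arm.get_obs()["tool_pos"]))
im,d=camera("wrist");save("w6.png",im);c=cam("wrist")
for q in finder.tip_of("wrist","housing_mid")[:2]+finder.tip_of("wrist","stop")[:2]: print(q["confidence"],q["at"],S(at_z(c,q["at"],.052)),S(at_z(c,q["at"],.044)))
plan(W(-.15,.044,.045),YAW-np.pi/2,.785)
E
```

```text
time_s: 9.88
tool_pos: [0.5722, -0.0911, 0.0464]
eef_rot: [0.728, -0.57, 0.302, 0.233]
wrist_force: [-2.1, 5.7, 3.4]
gripper_width: 0.0002
time_s: 10.5
tool_pos: [0.5875, -0.1529, 0.0464]
eef_rot: [0.728, -0.57, 0.302, 0.233]
wrist_force: [-1.5, 5.5, 4.3]
gripper_width: -0.0001
[-0.149  0.083  0.046]
0.69 [287.3, 98.6] [-0.156 -0.024  0.052] [-0.156 -0.031  0.044]
rot [-0.002  0.003 -0.001] travel [27. -1. 27.]
```

View pics/w6.png

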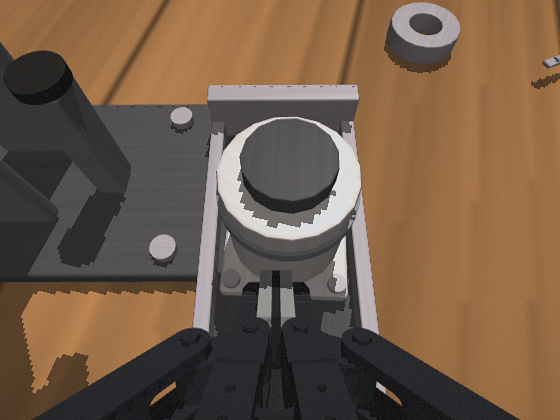

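The housing is moving upright with about 6 N of push. The end stop (row ~100) is close now. I'll continue slowly until the force rises.

```bash
python3 -m jog '{"rot":[[0,0,0],[0,0,0],[0,0,0],[0,0,0],[0,0,0]],"travel":[[5,0,5],[10,0,10],[15,0,15],[19,0,19],[22,0,22]],"fingers":[0,0,0,0,0]}'
python3 -m jog '{"rot":[[0,0,0],[0,0,0],[0,0,0]],"travel":[[2,0,2],[4,0,4],[5,0,5]],"fingers":[0,0,0]}'
python3 - <<'E'
from h import *
print(S(arm.get_obs()["tool_pos"]))
E
```

```text
time_s: 11.28
tool_pos: [0.594, -0.1831, 0.0451]
eef_rot: [0.728, -0.57, 0.301, 0.234]
wrist_force: [-0.2, 4.3, -0.1]
gripper_width: -0.0
time_s: 11.65
tool_pos: [0.5957, -0.1897, 0.0452]
eef_rot: [0.728, -0.57, 0.301, 0.234]
wrist_force: [-0.2, 3.5, 0.1]
gripper_width: -0.0001
[-0.15   0.045  0.045]
```

```bash
python3 -m jog '{"rot":[[0,0,0],[0,0,0],[0,0,0]],"travel":[[1,0,1],[2,0,2],[2,0,2]],"fingers":[0,0,0]}'
python3 -m jog '{"rot":[[0,0,0],[0,0,0],[0,0,0]],"travel":[[1,0,1],[2,0,2],[2,0,2]],"fingers":[0,0,0]}'
python3 - <<'E'
from h import *
print(S(arm.get_obs()["tool_pos"]))
im,d=camera("wrist");save("w7.png",im)
E
```

```text
time_s: 12.02
tool_pos: [0.5962, -0.1914, 0.0457]
eef_rot: [0.728, -0.57, 0.301, 0.234]
wrist_force: [-12.3, 17.6, 6.8]
gripper_width: -0.0002
time_s: 12.4
tool_pos: [0.5974, -0.1924, 0.0471]
eef_rot: [0.728, -0.569, 0.302, 0.234]
wrist_force: [-27.7, 36.8, 16.8]
gripper_width: -0.0
[-0.149  0.042  0.047]
```

View pics/w7.png

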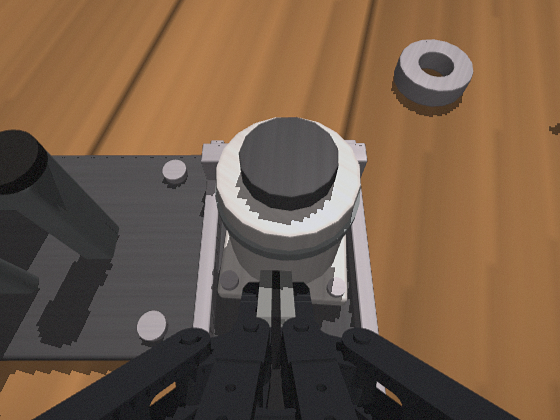

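The force rose to 37 N with the tool stalled at y = 0.042 m (0.044 predicted for home), so the housing is against the stop. Backing straight off and checking.

```bash
python3 -m jog '{"rot":[[0,0,0],[0,0,0],[0,0,0],[0,0,0],[0,0,0]],"travel":[[-3,0,-3],[-8,0,-8],[-20,0,-25],[-25,0,-60],[-25,0,-110]],"fingers":[0,0,0,0,0]}'
python3 -m jog '{"rot":[[0,0,0],[0,0,0]],"travel":[[0,0,-40],[0,0,-40]],"fingers":[0,0]}'
python3 - <<'E'
from h import *
c=cam("scene");im,d=camera("scene")
print([(q["confidence"],q["at"]) for q in finder.tip_of("scene","handle")])
for q in finder.tip_of("scene","housing_mid"): print(q["confidence"],S(at_z(c,q["at"],.052)))
w=cam("wrist");im2,d2=camera("wrist")
for q in finder.tip_of("wrist","housing_mid")[:2]: print("w",q["confidence"],S(at_z(w,q["at"],.052)))
for q in finder.tip_of("wrist","stop")[:2]: print("w stop",q["confidence"],S(at_z(w,q["at"],.044)))
# flange rear edge / boss centre by depth: boss top points z~.092
K,A,o=w;v,u=np.mgrid[0:420,0:560];P=np.stack([(u-K[0,2])/K[0,0]*d2,(v-K[1,2])/K[1,1]*d2,d2],-1).reshape(-1,3)@A.T+o
c_,s_=np.cos(YAW),np.sin(YAW);q=P-O;X=c_*q[:,0]+s_*q[:,1];Y=-s_*q[:,0]+c_*q[:,1]
m=(abs(P[:,2]-.092)<.003)&(abs(X+.15)<.035)&(abs(Y)<.05)&(d2.ravel()>0)
print("boss",m.sum(),X[m].min(),X[m].max(),Y[m].min(),Y[m].max(),P[m,2].mean())
a=cv2.resize(im[200:380,140:340],(400,360));save("f.png",np.hstack([a,cv2.resize(im2,(400,360))]))
E
```

```text
time_s: 13.08
tool_pos: [0.5725, -0.1031, 0.105]
eef_rot: [0.727, -0.571, 0.3, 0.236]
wrist_force: [1.2, 0.6, 0.2]
gripper_width: 0.0
time_s: 13.32
tool_pos: [0.5683, -0.0734, 0.1368]
eef_rot: [0.728, -0.57, 0.302, 0.232]
wrist_force: [-0.0, -1.0, 0.7]
gripper_width: 0.0001
[(0.55, [217.9, 237.0])]
0.9 [-0.109  0.406  0.052]
0.63 [-0.151 -0.002  0.052]
w 0.58 [-0.156  0.003  0.052]
w 0.54 [-0.031  0.039  0.052]
boss 1571 -0.17132708072695996 -0.1362794673128577 -0.013193574904714525 0.022670742879461938 0.09203965803548937
```

The depth check puts the boss centre at y ≈ +4.7 mm in my estimated stand frame, which is borderline. I'll measure the gap to the end stop in the same depth image so the frame error drops out.

```bash
python3 - <<'E'
from h import *
for n in("wrist","top","scene"):
    w=cam(n);im2,d2=camera(n)
    K,A,o=w;v,u=np.mgrid[0:420,0:560];P=np.stack([(u-K[0,2])/K[0,0]*d2,(v-K[1,2])/K[1,1]*d2,d2],-1).reshape(-1,3)@A.T+o
    c_,s_=np.cos(YAW),np.sin(YAW);q=P-O;X=c_*q[:,0]+s_*q[:,1];Y=-s_*q[:,0]+c_*q[:,1];Z=P[:,2];ok=d2.ravel()>0
    t=.002 if n=="wrist" else .004
    for nm,m in(("boss",(abs(Z-.092)<t)&(abs(X+.15)<.03)&(abs(Y)<.04)),("stop top",(abs(Z-.044)<t)&(abs(X+.15)<.03)&(Y<-.018)&(Y>-.06)),("flange top",(abs(Z-.022)<t)&(abs(X+.15)<.03)&(abs(Y)<.05))):
        m&=ok
        if m.sum()>3: print(n,nm,m.sum(),"x",np.percentile(X[m],[2,98]),"y",np.percentile(Y[m],[2,50,98]),"z",Z[m].mean())
E
```

```text
wrist boss 1542 x [-0.17  -0.138] y [-0.011  0.006  0.021] z 0.09208561600438102
wrist stop top 27 x [-0.123 -0.12 ] y [-0.041 -0.036 -0.029] z 0.04418646871147301
wrist flange top 813 x [-0.179 -0.122] y [-0.002  0.031  0.037] z 0.022003974481355732
top boss 122 x [-0.171 -0.14 ] y [-0.013  0.003  0.019] z 0.09102458963878941
top stop top 68 x [-0.179 -0.12 ] y [-0.043 -0.038 -0.032] z 0.04294121283207322
top flange top 71 x [-0.18  -0.122] y [-0.032  0.027  0.035] z 0.02109820860809751
scene boss 148 x [-0.169 -0.135] y [-0.012  0.004  0.019] z 0.09143746975809691
scene stop top 106 x [-0.177 -0.122] y [-0.042 -0.035 -0.02 ] z 0.043376062257899084
scene flange top 145 x [-0.178 -0.121] y [-0.042 -0.01   0.035] z 0.022098611035431755
```

The gap is unclear: boss to stop is 34–35 mm where 32 would be flush. The push also had a lateral component, so the housing may be slightly yawed. Measuring that.

```bash
python3 - <<'E'
from h import *
n="wrist";w=cam(n);im2,d2=camera(n)
K,A,o=w;print("cam",S(o));v,u=np.mgrid[0:420,0:560];P=np.stack([(u-K[0,2])/K[0,0]*d2,(v-K[1,2])/K[1,1]*d2,d2],-1).reshape(-1,3)@A.T+o
c_,s_=np.cos(YAW),np.sin(YAW);q=P-O;X=c_*q[:,0]+s_*q[:,1];Y=-s_*q[:,0]+c_*q[:,1];Z=P[:,2];ok=d2.ravel()>0
m=ok&(abs(Z-.022)<.002)&(abs(X+.15)<.034)&(abs(Y)<.05)
for a in np.arange(-.184,-.116,.006):
    k=m&(X>=a)&(X<a+.006)
    if k.sum()>4: print("flange rear x %.3f y %.4f"%(a+.003,Y[k].max()))
k=ok&(abs(Z-.026)<.0015)
for b in np.arange(-.03,.10,.015):
    j=k&(Y>=b)&(Y<b+.015);l=j&(X<-.17)&(X>-.21);r=j&(X>-.13)&(X<-.095)
    f=m&(Y>=b)&(Y<b+.015)
    print("y %.3f"%(b+.007),"left rail inner",X[l].max() if l.any() else None,"right inner",X[r].min() if r.any() else None,"flange",(X[f].min(),X[f].max()) if f.any() else None)
k=ok&(abs(Z-.044)<.0025)&(Y<-.015)&(Y>-.06)&(abs(X+.15)<.06)
for a in np.arange(-.21,-.09,.01):
    j=k&(X>=a)&(X<a+.01)
    if j.any(): print("stop x %.3f front y %.4f back %.4f"%(a+.005,Y[j].max(),Y[j].min()))
E
```

```text
cam [-0.151  0.197  0.286]
flange rear x -0.181 y 0.0385
flange rear x -0.175 y 0.0377
flange rear x -0.169 y 0.0374
flange rear x -0.163 y 0.0372
flange rear x -0.157 y 0.0363
flange rear x -0.151 y 0.0367
flange rear x -0.145 y 0.0363
flange rear x -0.139 y 0.0359
flange rear x -0.133 y 0.0359
flange rear x -0.127 y 0.0349
flange rear x -0.121 y 0.0453
flange rear x -0.115 y 0.0209
y -0.023 left rail inner -0.18778763225942643 right inner -0.1189235820744166 flange (np.float64(-0.11930803560843845), np.float64(-0.11767366260008374))
y -0.008 left rail inner -0.18787235502134514 right inner -0.1180309191014269 flange (np.float64(-0.1839797434496845), np.float64(-0.11775394331179852))
y 0.007 left rail inner -0.1793850280135237 right inner -0.12858374646562187 flange (np.float64(-0.18388074930766715), np.float64(-0.11787694076687322))
y 0.022 left rail inner -0.17043724092866702 right inner -0.12980915217090325 flange (np.float64(-0.18399576063371284), np.float64(-0.11791267958408562))
y 0.037 left rail inner -0.17442198350128338 right inner -0.12984534917044915 flange (np.float64(-0.18342647840782222), np.float64(-0.11807579471502544))
y 0.052 left rail inner -0.18820765570175818 right inner -0.11835745991189268 flange (np.float64(-0.11832030914481649), np.float64(-0.11832030914481649))
y 0.067 left rail inner -0.18825859226427283 right inner -0.11844636178718806 flange None
y 0.082 left rail inner -0.1882279041911436 right inner -0.11844523100819786 flange None
y 0.097 left rail inner -0.18838358137325303 right inner -0.11861849176675507 flange None
stop x -0.195 front y -0.0296 back -0.0412
stop x -0.185 front y -0.0295 back -0.0410
stop x -0.125 front y -0.0282 back -0.0408
stop x -0.115 front y -0.0286 back -0.0410
```

The depth profile shows the flange yawed about 0.06 rad with one corner on the stop. That leaves about 1.7 mm at the centre, inside the 4 mm limit. My earlier push was about 5 mm off the channel's true centre (x ≈ -0.153 in my frame). One gentle push from slightly left of centre should square it.

```bash
python3 - <<'E'
from h import *
print(S(arm.get_obs()["tool_pos"]))
for y in(.075,.05,.044): plan(W(-.16,y,.042),YAW-np.pi/2,.785)
E
```

```text
[-0.151  0.163  0.134]
rot [-0.003  0.003  0.   ] travel [ -2.  10. 127.]
rot [-0.003  0.003  0.   ] travel [ 15.  10. 144.]
rot [-0.003  0.003  0.   ] travel [ 20.  10. 149.]
```

```bash
python3 -m jog '{"rot":[[0,0,0],[0,0,0],[0,0,0],[0,0,0],[0,0,0]],"travel":[[-6,10,40],[-6,10,80],[-4,10,110],[-2,10,127],[-2,10,127]],"fingers":[0,0,0,0,0]}'
python3 -m jog '{"rot":[[0,0,0],[0,0,0],[0,0,0],[0,0,0],[0,0,0]],"travel":[[5,0,5],[10,0,10],[14,0,14],[18,0,18],[20,0,20]],"fingers":[0,0,0,0,0]}'
python3 -c "
from h import *
print(S(arm.get_obs()['tool_pos']))"
```

```text
time_s: 14.45
tool_pos: [0.5783, -0.1641, 0.0419]
eef_rot: [0.727, -0.571, 0.301, 0.235]
wrist_force: [-0.3, 0.7, -0.1]
gripper_width: 0.0002
time_s: 15.08
tool_pos: [0.5856, -0.191, 0.0424]
eef_rot: [0.728, -0.57, 0.301, 0.234]
wrist_force: [0.2, -0.2, -0.6]
gripper_width: 0.0001
[-0.16   0.046  0.042]
```

```bash
python3 -m jog '{"rot":[[0,0,0],[0,0,0],[0,0,0]],"travel":[[1,0,1],[2,0,2],[2,0,2]],"fingers":[0,0,0]}'
python3 -m jog '{"rot":[[0,0,0],[0,0,0],[0,0,0]],"travel":[[1,0,1],[1,0,1],[1,0,1]],"fingers":[0,0,0]}'
python3 -c "
from h import *
print(S(arm.get_obs()['tool_pos']))"
```

```text
time_s: 15.45
tool_pos: [0.5863, -0.1929, 0.0423]
eef_rot: [0.728, -0.57, 0.301, 0.234]
wrist_force: [-2.9, 4.9, 1.4]
gripper_width: -0.0
time_s: 15.82
tool_pos: [0.5867, -0.1935, 0.0422]
eef_rot: [0.728, -0.57, 0.301, 0.234]
wrist_force: [-9.1, 11.6, 4.7]
gripper_width: -0.0001
[-0.16   0.044  0.042]
```

One more mm, then retreat and measure.

```bash
python3 -m jog '{"rot":[[0,0,0],[0,0,0],[0,0,0]],"travel":[[1,0,1],[1,0,1],[1,0,1]],"fingers":[0,0,0]}'
python3 -m jog '{"rot":[[0,0,0],[0,0,0],[0,0,0],[0,0,0],[0,0,0]],"travel":[[-3,0,-3],[-8,0,-8],[-20,0,-30],[-20,0,-80],[-20,0,-135]],"fingers":[0,0,0,0,0]}'
python3 -m jog '{"rot":[[0,0,0],[0,0,0]],"travel":[[0,0,-15],[0,0,-15]],"fingers":[0,0]}'
python3 - <<'E'
from h import *
n="wrist";w=cam(n);im2,d2=camera(n)
K,A,o=w;v,u=np.mgrid[0:420,0:560];P=np.stack([(u-K[0,2])/K[0,0]*d2,(v-K[1,2])/K[1,1]*d2,d2],-1).reshape(-1,3)@A.T+o
c_,s_=np.cos(YAW),np.sin(YAW);q=P-O;X=c_*q[:,0]+s_*q[:,1];Y=-s_*q[:,0]+c_*q[:,1];Z=P[:,2];ok=d2.ravel()>0
m=ok&(abs(Z-.022)<.002)&(abs(X+.15)<.034)&(abs(Y)<.041)
for a in np.arange(-.184,-.122,.012):
    k=m&(X>=a)&(X<a+.012);print("flange rear x %.3f y %.4f"%(a+.006,Y[k].max()))
k=ok&(abs(Z-.044)<.0025)&(Y<-.015)&(Y>-.06)&(abs(X+.15)<.06);print("stop front",np.percentile(Y[k],97))
b=ok&(abs(Z-.092)<.002)&(abs(X+.15)<.03)&(abs(Y)<.04);print("boss",X[b].mean(),Y[b].mean(),Z[b].std())
c=cam("scene");camera("scene");print("handle",[q["at"] for q in finder.tip_of("scene","handle")])
for k in("bearing","screwdriver","wrench","grease_jar"):
    for q in finder.tip_of("scene",k)[:1]: print(k,at_z(c,q["at"],0))
E
```

```text
time_s: 16.2
tool_pos: [0.5869, -0.194, 0.0425]
eef_rot: [0.728, -0.569, 0.301, 0.234]
wrist_force: [-18.1, 23.0, 8.6]
gripper_width: -0.0002
time_s: 16.82
tool_pos: [0.5596, -0.0895, 0.1245]
eef_rot: [0.728, -0.57, 0.3, 0.235]
wrist_force: [1.4, 1.5, 0.5]
gripper_width: 0.0001
time_s: 17.08
tool_pos: [0.5582, -0.079, 0.135]
eef_rot: [0.728, -0.57, 0.301, 0.233]
wrist_force: [0.5, 0.8, -1.0]
gripper_width: -0.0002
flange rear x -0.178 y 0.0382
flange rear x -0.166 y 0.0373
flange rear x -0.154 y 0.0365
flange rear x -0.142 y 0.0361
flange rear x -0.130 y 0.0354
flange rear x -0.118 y 0.0406
stop front -0.029268521327471392
boss -0.1540172531719923 0.0053681978090004785 0.0005740685254005719
handle [[221.2, 235.3]]
bearing [ 0.518 -0.384  0.   ]
screwdriver [ 0.37  -0.434  0.   ]
wrench [0.288 0.422 0.   ]
grease_jar [0.591 0.414 0.   ]
```

The second push stalled at 23 N with nothing moving, so the housing is hard against the stop. The measured yaw of about 0.06 rad accounts for a centre offset of 32·(cos + sin − 1) ≈ 1.9 mm, matching the measured 2–2.7 mm and inside 4 mm. The arm is still raised, and the bystanders are where they were within detector noise. Handing in.

```bash
python3 -c "
from h import *
print(arm.hand_in())"
```

```text
the job is handed in; nothing more can be done
None
```

I raised the hold-down arm past its balance point and it stayed up. I then pushed the housing along the channel until it stopped against the end stop, and handed the job in at about 17 s. The hand-in gave no verdict.

**Arm:** the last camera check put the handle at (221,235), against (220,235) predicted for 1.2 rad. It stays there with nothing touching it.

**Housing:** it is upright on the channel floor, with the boss top at z = 0.092 m. The first push stalled at about 42 N along the channel and the second at about 30 N, the second without moving it. Step 2 and the final check both use the 4 mm limit.

**What did not come out perfectly:**
- **Yaw and position:** the housing is turned about 0.06 rad in the channel, so one flange corner touches the stop. Its centre is about 2 to 3 mm short of flush. The second, off-centre push did not square it.
- **Push force:** the first stall reached roughly 49 N in total at the wrist. That is under the 120 N wrist limit. It is above the 40 N limit for the arm and gripper body, but the contact I intended was the fingertips, not the body.
- **Sideways force:** both pushes also showed a sideways force that I did not explain.
- **Final picture:** the last picture could not be viewed because the limit was reached, so the final checks rest on depth data and the trained networks.
- **Bystanders:** the networks place all four within about 15 mm of their first scene-camera readings, which I take to be detector noise. The tool went near none of them.

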